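# Move the dye-lab row to the other rack in reverse order

### The arm

A 7-joint arm with a two-finger parallel gripper is mounted at the origin on a cart in front of the work surface, level with it; the furniture and walls round the work are solid. World frame = base frame: x ahead of the robot, y to its left, z up, the work surface at z = 0. Lengths are in m, angles in rad, forces in N, time in s.
With the tool pointing down it reaches from about 0.425 to 1.025 m from the base axis. Payload 9.4 kg.
Tool frame: the origin (TCP) lies at the very end of the fingers, on their centre line; the grasp point (between the pads) lies 19 mm behind it; y points along the fingers, z is the direction in which the jaws open and shut, and the axes are right-handed (so a half turn about y gives the same grasp; the last joint's range is limited). The gripper opens to 85 mm and grips with 20 to 120 N. Pads are 22 mm wide; open, the fingers measure 114 mm over their backs; the gripper's body (76 mm by 85 mm) begins 54 mm behind the grasp point. The pads swing forward as they close: fully open they stand 13 mm farther back than shut.
Start: joints at [1.121, 0.599, -0.003, 1.599, 0.002, 0.943, -0.08], TCP at [0.264, -0.675, 0.231] pointing down, gripper open.
Joint ranges: [-2.57, 2.57], [-0.35, 1.97], [-1.29, 1.29], [0.11, 2.56], [-1.05, 4.19], [0.11, 1.86], [-2.63, 2.63]. Speed limits (rad/s): [2.22, 2.22, 3.01, 3.01, 3.14, 3.14, 3.14].

### API

Orientations are given as a rotation vector (axis times angle).
In Python, from workcell import get_state, camera, finish_job gives the robot as it stands.
- The arm moves only by the tool jog_arm, never from a script. Its argument "plan" is a list of rows, each a list of 5 numbers: the shift along the world's x, y, z in cm, then the turn about the world's z in rad, then the closure in counts, from 0 (fully open) to 255 (shut). In form: [[tx, ty, tz, yaw, claw], ...]. A call has 1 to 20 rows; each row shifts and turns the commanded pose from where the row before left it; what a row does not reach is not made up. A row lasts 1/10 s, in which the tool goes at most 50 mm and 8.59 degrees, less where a joint would pass 70% of its speed; a pose out of reach is approached as far as the arm can. A call is refused whole if a number of a shift passes 5 or a number of a turn 0.15, either way. A call with a gripper value outside its range is refused whole. The fingers move at their own pace and stop on an object; "squeeze" is the grip in N (left out, the last holds). Time passes only in rows, so rows that do not move let the fingers close. It gives the time, the measured TCP pose, the force and the opening at its end, in the units of the state.
- get_state(): the state, without advancing time (a new reading comes with each control period).
- camera(name): name is "scene" or "side" or "wrist"; returns a dict with "color" (480x640x3 uint8, red, green, blue), "K" (3x3 intrinsics, pixels), "cam_to_world" (4x4, takes a point from camera to world coordinates). Camera axes: x right, y up, looking along -z (the intrinsics and any distortion apply to the point x, -y, -z); pixel columns grow to the right and rows downward; lengths in m; the calibration is good to about 2 mm. A picture is of the moment at which its call begins. There is no depth.
- finish_job(): hands the job in, once; it reports no verdict.
The state is a dict: "t": time; "joint_positions": joint angles; "dq": joint speeds; "effort": joint torques, N m; "ee_pos": TCP position; "ee_rot": TCP orientation; "wrist_force": force on the tool from outside, world axes, zero at the start; "moment": the same for the moment, N m; "finger_gap": finger opening in m.
Only numpy, scipy, OpenCV 4.12 (cv2) and the standard library are available. Lean on these libraries where they do the work, as an engineer would, in place of code of your own. Each camera call takes 0.05 s, during which the arm holds its last target.

### The job

Move the two jars, the dropper bottle and the beaker from the rack they stand in to the empty rack, in reverse order: what stands at the left end of the full rack goes to the right end of the empty one, and so on, so that the row reads the other way round. Set each one upright on the mat of its own place, without tipping any of them over. Left and right are as seen from the robot.

Things in the scene. Friction and masses are not known exactly. Their poses are not given: they have to be found in the camera images.
- full_rack: The rack in which the things stand at the start: fixed wooden rack, 316 (y) x 86 (x) mm; four 70 mm square places in a row, dividers 22 mm, steel rods front and back 23 mm, end cheeks 30 mm high. Origin: mid underside, on the worktop; x away from robot, y to its left, yaw up to 0.15 rad. Places at x = 0, y = +111, +37, -37, -111 mm, each with a black mat, top 10 mm above the worktop
- empty_rack: The rack that is empty at the start: fixed wooden rack, 316 (y) x 86 (x) mm; four 70 mm square places in a row, dividers 22 mm, steel rods front and back 23 mm, end cheeks 30 mm high. Origin: mid underside, on the worktop; x away from robot, y to its left, yaw up to 0.15 rad. Places at x = 0, y = +111, +37, -37, -111 mm, each with a black mat, top 10 mm above the worktop
- tall_jar: Tall round white plastic jar with a pale screw cap, 95 mm high in all; body 50 mm in diameter up to 76 mm, cap 45 mm. Mass about 0.13 kg. Origin: centre of its underside; z up. Loose; any yaw.
- short_jar: Short round white plastic jar with a black screw cap, 70 mm high in all; body 46 mm in diameter up to 56 mm, cap 40 mm. Mass about 0.13 kg. Origin: centre of its underside; z up. Loose; any yaw.
- dropper: Slim brown dropper bottle, 102 mm high in all; body 33 mm in diameter and about 62 mm high, above it a collar and a narrow rubber bulb. Mass about 0.07 kg. Origin: centre of its underside; z up. Loose; any yaw.
- beaker: Small empty clear glass beaker, open at the top, 70 mm high, wall about 54 mm in diameter (60 mm across the spout). Mass about 0.07 kg. Origin: middle of its underside; z up. Loose; any yaw.
- mat_tall_jar: Black square rubber mat, 64x64x3 mm, fixed in one place of the full rack, the one in which the tall jar stands at the start; it stays there and so marks that place. Origin: centre of its underside, 7 mm above the worktop.
- mat_short_jar: Black square rubber mat, 64x64x3 mm, fixed in one place of the full rack, the one in which the short jar stands at the start; it stays there and so marks that place. Origin: centre of its underside, 7 mm above the worktop.
- mat_dropper: Black square rubber mat, 64x64x3 mm, fixed in one place of the full rack, the one in which the dropper bottle stands at the start; it stays there and so marks that place. Origin: centre of its underside, 7 mm above the worktop.
- mat_beaker: Black square rubber mat, 64x64x3 mm, fixed in one place of the full rack, the one in which the beaker stands at the start; it stays there and so marks that place. Origin: centre of its underside, 7 mm above the worktop.
Things that resemble listed ones, but are neither listed nor needed, are in the scene too. What is shaped like the beaker but purple or yellow is not meant.

How it is judged:
By the outcome, as a careful person would: the job done as asked, in the order asked, and still so for the second after the job is handed in, with the robot touching nothing.
It also fails if it takes over 106 s, if anything falls off the work surface, if the arm or the gripper's body presses on something with over 40 N, if the wrist force passes 120 N, or if a joint passes its speed limit or range.

## Working session

There is one attempt and no reset: what is moved stays moved. The work goes in short steps, Python scripts to look and compute and a tool call to move; the robot and the scene stay as the last step left them, time stands still between calls to the robot, and variables do not carry over. Pictures are saved under pics/ and viewed, and the job is handed in when it is done.

Besides the shell and the picture viewer there is one more tool, called after ">>>" as name([rows], argument=value, ...), one row to a line, values as JSON. jog_arm: Moves the arm, as the interface text tells. Its arguments: {"type":"object","properties":{"plan":{"type":"array","items":{"type":"array","items":{"type":"number"}}},"squeeze":{"type":"number"}},"required":["plan"]}

```bash
ls; mkdir -p pics
python3 - <<'E'
from workcell import get_state, camera
import cv2,numpy as np
s=get_state(); print({k:np.round(v,3).tolist() for k,v in s.items()})
for n in ("scene","side","wrist"):
    c=camera(n); cv2.imwrite(f"pics/a_{n}.png",c["color"][:,:,::-1]); print(n,np.round(c["K"],1).tolist(),np.round(c["cam_to_world"],3).tolist(),[k for k in c])
E
```

```text
pics
{'t': 0.0, 'joint_positions': [1.121, 0.6, -0.003, 1.6, 0.002, 0.943, -0.08], 'dq': [0.001, -0.0, -0.0, -0.0, -0.001, 0.0, 0.0], 'effort': [0.002, -77.644, 1.565, -25.801, 0.012, 0.009, 0.0], 'ee_pos': [0.264, -0.675, 0.23], 'ee_rot': [-0.381, 2.019, -2.016], 'wrist_force': [0.733, 0.317, -0.145], 'moment': [-0.014, 0.004, -0.04], 'finger_gap': 0.085}
scene [[523.7, 0.0, 322.1], [0.0, 523.7, 241.0], [0.0, 0.0, 1.0]] [[0.478, 0.657, -0.583, 0.066], [-0.878, 0.345, -0.332, -0.449], [-0.018, 0.67, 0.742, 0.697], [0.0, 0.0, 0.0, 1.0]] ['color', 'K', 'cam_to_world']
side [[552.2, 0.0, 324.9], [0.0, 552.2, 242.1], [0.0, 0.0, 1.0]] [[-0.876, 0.214, -0.433, 0.088], [-0.483, -0.398, 0.78, 0.653], [-0.005, 0.892, 0.452, 0.51], [0.0, 0.0, 0.0, 1.0]] ['color', 'K', 'cam_to_world']
wrist [[357.6, 0.0, 318.0], [0.0, 357.6, 238.0], [0.0, 0.0, 1.0]] [[0.365, 0.89, 0.274, 0.333], [-0.931, 0.349, 0.106, -0.648], [-0.001, -0.294, 0.956, 0.373], [0.0, 0.0, 0.0, 1.0]] ['color', 'K', 'cam_to_world']
```

View pics/a_scene.png

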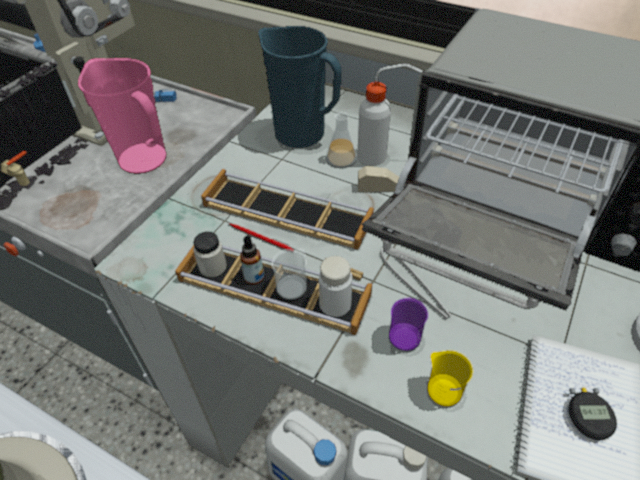

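View pics/a_side.png

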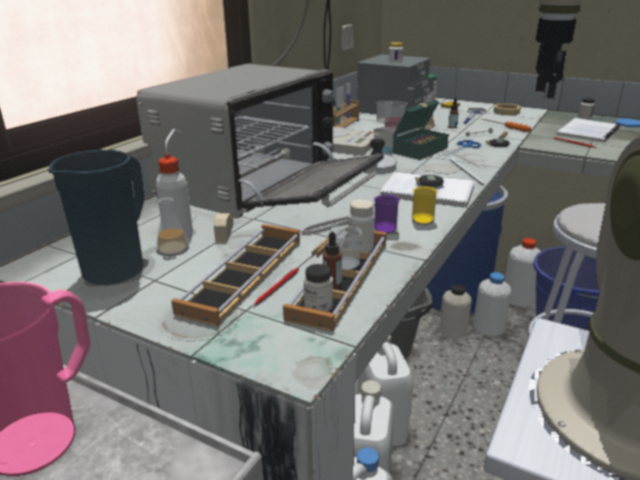

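View pics/a_wrist.png

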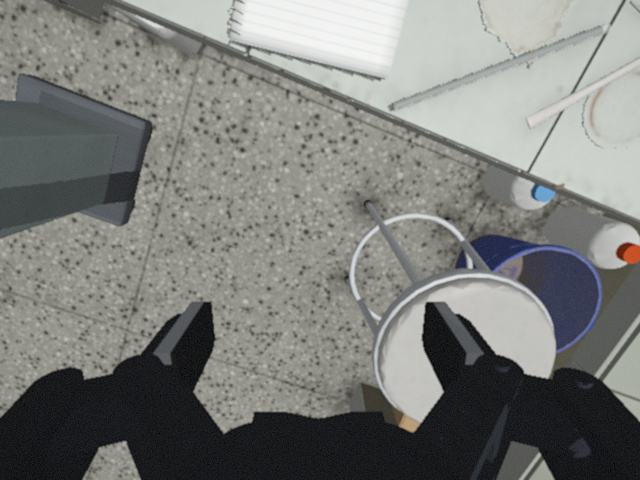

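The scene view shows the full rack from (178,265) to (370,310), holding, left to right, the black-capped jar (209,255), dropper (250,262), clear beaker (291,273) and pale-capped jar (336,288). The empty rack is behind it, from (205,190) to (372,225). The purple (407,325) and yellow (449,378) beakers are decoys. I'll enlarge both camera views.

Run:
```python
import cv2
a=cv2.imread("pics/a_scene.png")[165:335,165:385]; cv2.imwrite("pics/b_scene.png",cv2.resize(a,None,fx=3.5,fy=3.5,interpolation=cv2.INTER_CUBIC))
a=cv2.imread("pics/a_side.png")[185:335,165:395]; cv2.imwrite("pics/b_side.png",cv2.resize(a,None,fx=3.4,fy=3.4,interpolation=cv2.INTER_CUBIC))
```

```text
(no output)
```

View pics/b_scene.png

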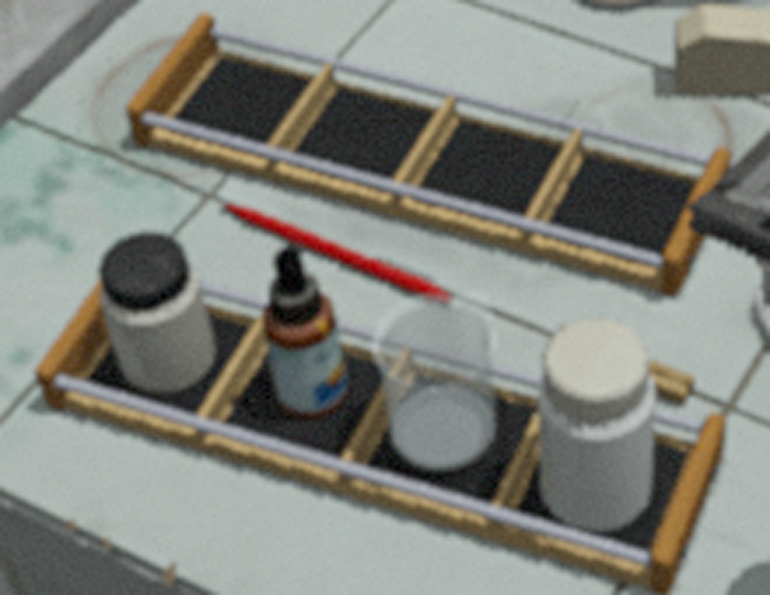

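View pics/b_side.png

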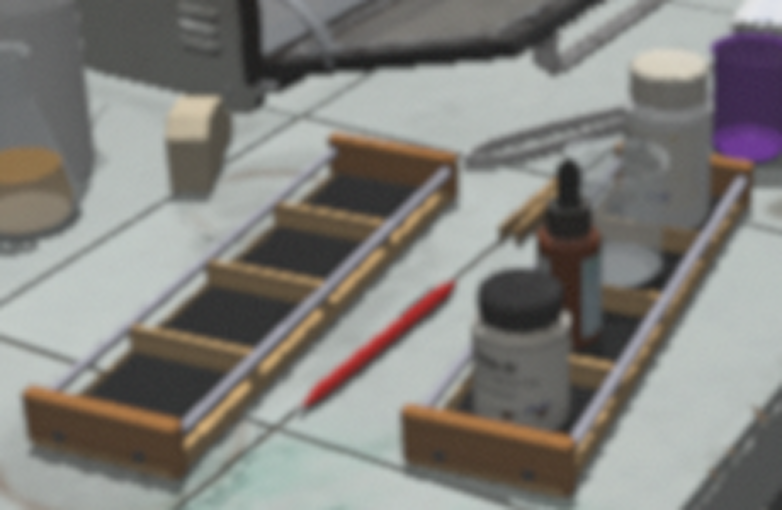

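```bash
cat > h.py <<'E'
import numpy as np, cv2
from workcell import get_state, camera
def ray(c,uv):
    K=np.array(c["K"]);T=np.array(c["cam_to_world"])
    d=np.array([(uv[0]-K[0,2])/K[0,0],-(uv[1]-K[1,2])/K[1,1],-1.0])
    return T[:3,3],T[:3,:3]@d
def onz(c,uv,z):
    o,d=ray(c,uv); return o+d*(z-o[2])/d[2]
def tri(c1,u1,c2,u2):
    o1,d1=ray(c1,u1);o2,d2=ray(c2,u2)
    s=np.linalg.lstsq(np.stack([d1,-d2],1),o2-o1,rcond=None)[0]
    a=o1+d1*s[0];b=o2+d2*s[1]; return (a+b)/2,np.linalg.norm(a-b)
def proj(c,p):
    K=np.array(c["K"]);T=np.array(c["cam_to_world"]); q=T[:3,:3].T@(np.array(p)-T[:3,3])
    return np.array([K[0,2]-K[0,0]*q[0]/q[2],K[1,2]+K[1,1]*q[1]/q[2]])
E
python3 - <<'E'
from h import *
A=camera("scene");B=camera("side")
f=lambda x,y:(165+x/3.5,165+y/3.5)
g=lambda x,y:(165+x/3.4,185+y/3.4)
np.set_printoptions(precision=3,suppress=True)
pts={"E_Lfar":(207,18),"E_Lnear":(135,110),"E_Rfar":(725,152),"E_Rnear":(668,262),"F_Lnear":(45,375),"F_Rfar":(715,420),"F_Rnear":(660,558)}
for k,v in pts.items(): print(k,onz(A,f(*v),.03))
sp={"E_Lfar":(28,395),"E_Lnear":(183,430),"E_Rfar":(335,140),"E_Rnear":(456,158),"F_Lfar":(406,410),"F_Lnear":(574,443)}
for k,v in sp.items(): print("side",k,onz(B,g(*v),.03))
print("door L-near corner", tri(A,(372,222),B,(263,266)))
E
```

```text
E_Lfar [0.666 0.111 0.03 ]
E_Lnear [0.586 0.1   0.03 ]
E_Rfar [ 0.703 -0.193  0.03 ]
E_Rnear [ 0.62 -0.2   0.03]
F_Lnear [0.42  0.027 0.03 ]
F_Rfar [ 0.542 -0.262  0.03 ]
F_Rnear [ 0.464 -0.273  0.03 ]
side E_Lfar [0.661 0.121 0.03 ]
side E_Lnear [0.578 0.109 0.03 ]
side E_Rfar [ 0.694 -0.18   0.03 ]
side E_Rnear [ 0.617 -0.193  0.03 ]
side F_Lfar [0.498 0.047 0.03 ]
side F_Lnear [0.417 0.034 0.03 ]
door L-near corner (array([ 0.72 , -0.183, -0.054]), np.float64(0.04145725335788305))
```

Run:
```python
from h import *
from scipy.spatial.transform import Rotation as R
s=get_state(); M=R.from_rotvec(s["ee_rot"]).as_matrix(); print(M.round(3), "jaw ang",np.arctan2(M[1,2],M[0,2]),"x ang",np.arctan2(M[1,0],M[0,0]))
```

```text
[[-0.931 -0.     0.364]
 [-0.364  0.001 -0.931]
 [ 0.    -1.    -0.001]] jaw ang -1.1979270901299794 x ang -2.768723338971148
```

>>> jog_arm([
  [1.8, 3.6, 0.8, 0.083, 0],
  [1.8, 3.6, 0.8, 0.083, 0],
  [1.8, 3.6, 0.8, 0.083, 0],
  [1.8, 3.6, 0.8, 0.083, 0],
  [1.8, 3.6, 0.8, 0.083, 0],
  [1.8, 3.6, 0.8, 0.083, 0],
  [1.8, 3.6, 0.8, 0.083, 0],
  [1.8, 3.6, 0.8, 0.083, 0],
  [1.8, 3.6, 0.8, 0.083, 0],
  [1.8, 3.6, 0.8, 0.083, 0],
  [1.8, 3.6, 0.8, 0.083, 0],
  [1.8, 3.6, 0.8, 0.083, 0],
  [1.8, 3.6, 0.8, 0.083, 0],
  [1.8, 3.6, 0.8, 0.083, 0],
  [1.8, 3.6, 0.8, 0.083, 0],
  [1.8, 3.6, 0.8, 0.083, 0],
  [0, 0, 0, 0, 0],
  [0, 0, 0, 0, 0],
], squeeze=20)

```text
t: 2.05
ee_pos: [0.5522, -0.0985, 0.3592]
ee_rot: [-1.269, 1.112, -1.112]
wrist_force: [-0.8, -0.6, -0.3]
finger_gap: 0.0853
```

Run:
```python
from h import *
from scipy.spatial.transform import Rotation as R
c=camera("wrist"); cv2.imwrite("pics/c_wrist.png",c["color"][:,:,::-1]); np.savez("c.npz",**c)
s=get_state(); M=R.from_rotvec(s["ee_rot"]).as_matrix(); print(s["t"],s["ee_pos"], "jaw ang",np.arctan2(M[1,2],M[0,2]),s["joint_positions"]); print(np.round(c["cam_to_world"],3))
```

```text
2.1 [ 0.551643   -0.09981555  0.35894682] jaw ang 0.12914694402259158 [ 0.44281765  0.30795572 -0.48282863  1.79838704  0.16131029  1.07487718
  0.03129061]
[[ 0.991 -0.126 -0.039  0.541]
 [ 0.132  0.947  0.292 -0.025]
 [ 0.001 -0.295  0.956  0.502]
 [ 0.     0.     0.     1.   ]]
```

View pics/c_wrist.png

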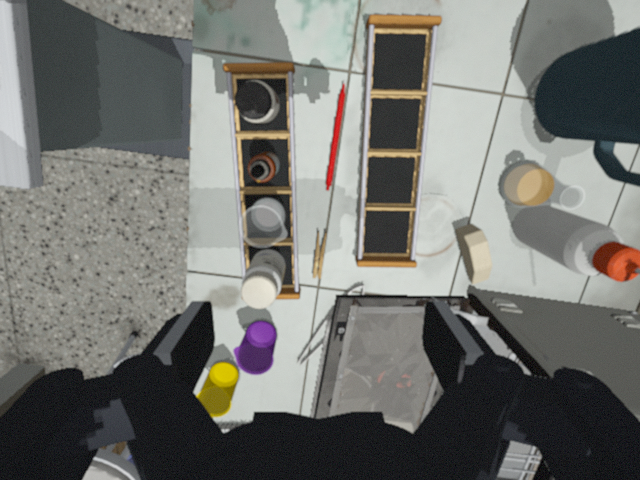

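The wrist view shows the full rack at (228–300, 65–298): black-capped jar (257,100), dropper (263,167), clear beaker (265,222), pale-capped jar (262,285). The empty rack is at (358–440, 17–264), with the oven door just beyond its right end at (335,297).

Run:
```python
from h import *
np.set_printoptions(precision=4,suppress=True)
c=dict(np.load("c.npz")); im=c["color"][:,:,::-1].copy(); g=cv2.cvtColor(im,cv2.COLOR_BGR2GRAY)
m=(g<62).astype(np.uint8)*255; m[:, :358]=0; m[:,430:]=0; m[268:]=0
cs,_=cv2.findContours(m,cv2.RETR_EXTERNAL,cv2.CHAIN_APPROX_NONE)
C=[]
for k in cs:
    if cv2.contourArea(k)<800: continue
    r=cv2.minAreaRect(k); b=cv2.boxPoints(r)
    P=np.array([onz(c,p,.010) for p in k[:,0,:].astype(float)]); rr=cv2.minAreaRect((P[:,:2]*1000).astype(np.float32))
    mm=cv2.moments(k);print("px",np.round(r[0]),"world mm",np.round(rr[0],1),np.round(rr[1],1)); C.append(rr[0])
C=np.array(sorted(C,key=lambda p:-p[1])); print(C, np.diff(C,axis=0))
d=C[0]-C[-1]; print("centre",C.mean(0),"yaw",np.arctan2(-d[0],d[1]))
# cheeks : orange
hsv=cv2.cvtColor(im,cv2.COLOR_BGR2HSV); 
m=cv2.inRange(hsv,(8,130,70),(18,255,230)); m[310:]=0; m[:,450:]=0
cs,_=cv2.findContours(m,cv2.RETR_EXTERNAL,cv2.CHAIN_APPROX_NONE)
for k in cs:
    if cv2.contourArea(k)<60: continue
    r=cv2.minAreaRect(k); P=np.array([onz(c,p,.030)[:2]*1000 for p in k[:,0,:].astype(float)],np.float32); rr=cv2.minAreaRect(P); print("cheek px",np.round(r[0]),np.round(r[1]),"mm",np.round(rr[0],1),np.round(rr[1],1))
cv2.imwrite("pics/c2.png",cv2.resize(im[50:310,215:445],None,fx=2.3,fy=2.3,interpolation=cv2.INTER_CUBIC))
```

```text
px [386. 232.] world mm [ 656.3 -153.2] [60.7 61.1]
px [390. 180.] world mm [647.8 -79.8] [60.5 61.2]
px [394. 123.] world mm [639.3  -6.8] [61.  61.3]
px [399.  61.] world mm [630.4  66.7] [61.4 61.8]
[[ 630.3799   66.695 ]
 [ 639.2697   -6.8305]
 [ 647.8022  -79.812 ]
 [ 656.3292 -153.1741]] [[  8.8898 -73.5255]
 [  8.5325 -72.9815]
 [  8.527  -73.3621]]
centre [643.4453 -43.2804] yaw 0.11747801480639046
cheek px [288. 292.] [ 9. 21.] mm [ 527.3 -256.7] [30.7 14.3]
cheek px [386. 261.] [58. 10.] mm [ 660.  -189.5] [82.4 14.6]
cheek px [265. 167.] [28. 19.] mm [479.6 -83.2] [24.8 35.3]
cheek px [258.  68.] [10. 69.] mm [461.1  34. ] [83.2 11. ]
cheek px [403.  22.] [73. 13.] mm [624.3 105.3] [84.9 13.1]
```

View pics/c2.png

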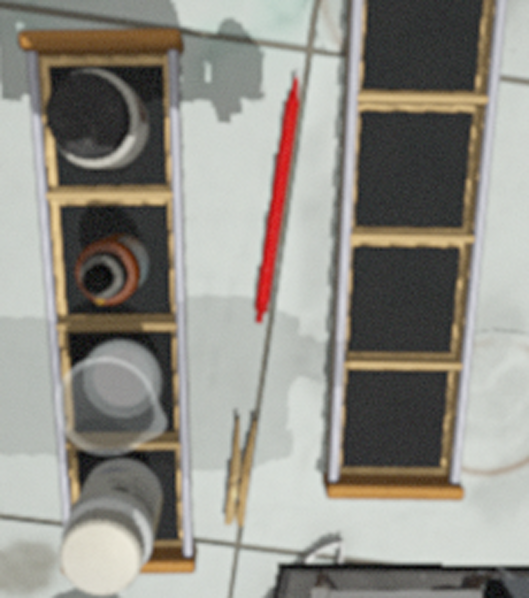

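Run:
```python
from h import *
np.set_printoptions(precision=1,suppress=True)
c=dict(np.load("c.npz"))
f=lambda x,y:(215+x/2.3,50+y/2.3)
for n,p,z in [("short cap",(90,115),.080),("dropper top",(100,277),.112),("dropper shoulder",(107,271),.072),("beaker rim",(113,405),.080),("beaker base",(123,378),.011),("spout",(163,427),.080),("tall cap",(100,557),.105),
 ("div1 L",(110,193),.022),("div2",(118,323),.022),("div3",(126,440),.022)]:
    print(n,onz(c,f(*p),z)*1000)
```

```text
short cap [467.4  -5.   80. ]
dropper top [483.3 -76.8 112. ]
dropper shoulder [480.7 -78.6  72. ]
beaker rim [ 491.  -147.2   80. ]
beaker base [ 487.4 -149.4   11. ]
spout [ 518.6 -155.9   80. ]
tall cap [ 494.4 -224.   105. ]
div1 L [471.7 -41.6  22. ]
div2 [ 482.7 -114.    22. ]
div3 [ 494.  -185.1   22. ]
```

Run:
```python
from h import *
np.set_printoptions(precision=3,suppress=True)
c=dict(np.load("c.npz")); A=camera("scene")
cv2.imwrite("pics/d_scene.png",cv2.resize(A["color"][150:330,200:420,::-1],None,fx=3.5,fy=3.3,interpolation=cv2.INTER_CUBIC))
w=c["color"][270:330,300:500,::-1]; cv2.imwrite("pics/d_wrist.png",cv2.resize(w,None,fx=4,fy=4,interpolation=cv2.INTER_CUBIC))
print("corner",tri(c,(337,297),A,(370,224)))
print("tall cap",tri(c,(258.5,292.2),A,(335,268)))
print("short cap",tri(c,(254.1,100),A,(206,241)))
```

```text
corner (array([ 0.596, -0.227,  0.098]), np.float64(0.014664775348086067))
tall cap (array([ 0.494, -0.225,  0.104]), np.float64(0.00055383761924838))
short cap (array([ 0.467, -0.005,  0.076]), np.float64(0.0009206749430990082))
```

View pics/d_scene.png

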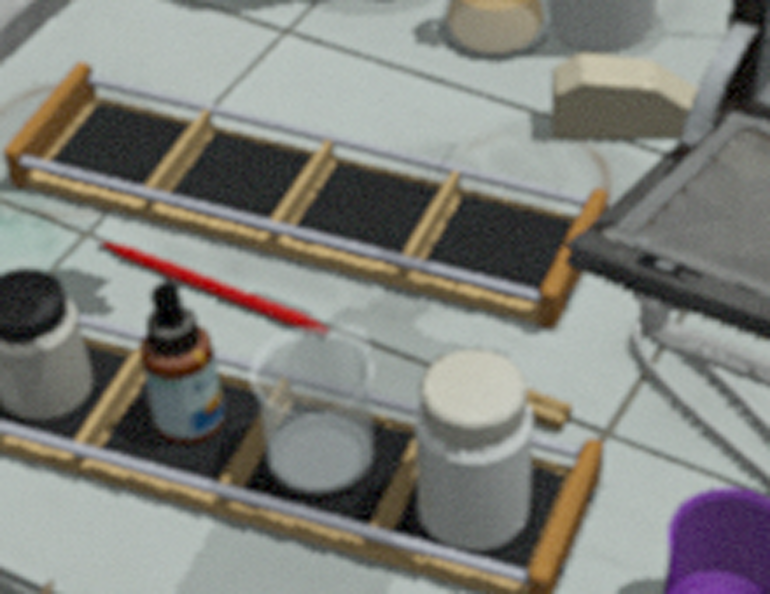

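View pics/d_wrist.png

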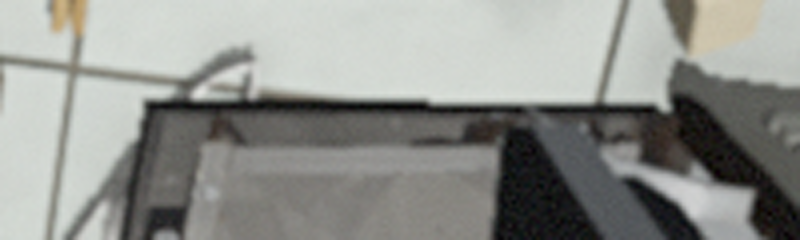

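>>> jog_arm([
  [-1.1, -2.48, -3, 0.004, 0],
  [-1.1, -2.48, -3, 0.004, 0],
  [-1.1, -2.48, -3, 0.004, 0],
  [-1.1, -2.48, -3, 0.004, 0],
  [-1.1, -2.48, -3, 0.004, 0],
  [0, 0, 0, 0, 0],
  [0, 0, 0, 0, 0],
], squeeze=30)

```text
t: 2.85
ee_pos: [0.4958, -0.2247, 0.2086]
ee_rot: [-1.276, 1.102, -1.1]
wrist_force: [0.1, -0.2, 0.8]
finger_gap: 0.0855
```

Run:
```python
from h import *
np.set_printoptions(precision=4,suppress=True)
c0=dict(np.load("c.npz"))
s=get_state(); print(s["t"],s["ee_pos"])
c=camera("wrist"); cv2.imwrite("pics/e_wrist.png",c["color"][:,:,::-1]);A=camera("scene")
print("corner",tri(c0,(336.3,295.5),A,(364.3,223.6)))
print(proj(c,(.497,-.224,.105)))
```

```text
2.85 [ 0.4958 -0.2247  0.2086]
corner (array([ 0.5929, -0.2213,  0.1016]), np.float64(0.009201761758107366))
[321.8121 235.7472]
```

View pics/e_wrist.png

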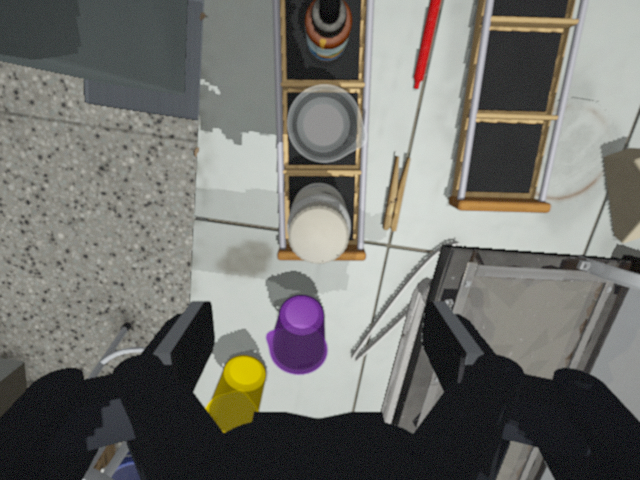

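Looking straight down, the tall jar's cap is at (319,233), midway between the fingers and within 2 mm of the prediction. The clear beaker is at (325,123), with its rim spout barely visible. The purple (300,330) and yellow (240,390) decoys stand outside the rack. Descending on the tall jar.

>>> jog_arm([
  [0, 0, -4.1, 0, 0],
  [0, 0, -4.1, 0, 0],
  [0, 0, -4.1, 0, 0],
  [0, 0, -4.1, 0, 0],
  [0, 0, 0, 0, 0],
  [0, 0, 0, 0, 255],
  [0, 0, 0, 0, 255],
  [0, 0, 0, 0, 255],
  [0, 0, 0, 0, 255],
  [0, 0, 0, 0, 255],
  [0, 0, 0, 0, 255],
  [0, 0, 0, 0, 255],
  [0, 0, 0, 0, 255],
], squeeze=40)

```text
t: 4.25
ee_pos: [0.4982, -0.2237, 0.0478]
ee_rot: [-1.275, 1.095, -1.101]
wrist_force: [-0.5, 0.7, 6.4]
finger_gap: 0.0493
```

Run:
```python
from h import *
c=camera("wrist"); cv2.imwrite("pics/f_wrist.png",c["color"][:,:,::-1])
s=get_state();print(s["ee_pos"],s["finger_gap"],s["wrist_force"],s["t"])
```

```text
[ 0.49823619 -0.22362206  0.04785053] 0.049263282499535425 [-0.58322769  1.06021074  5.64400813] 4.3
```

View pics/f_wrist.png

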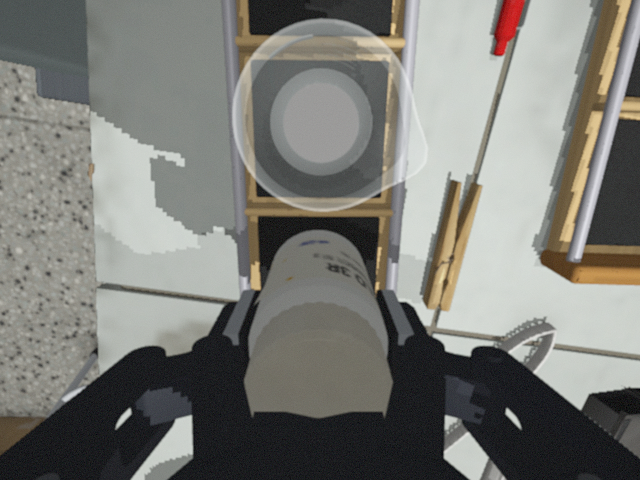

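Run:
```python
from h import *
np.set_printoptions(precision=3,suppress=True)
A=camera("scene");B=camera("side");c0=dict(np.load("c.npz"))
print("base L,R,front",[onz(A,p,0)[:2] for p in [(276,135),(325,135),(298,147)]], "side base",[onz(B,p,0)[:2] for p in [(80,270),(140,270),(110,282)]])
b=onz(A,(298,147),0)
# height: top rim near edge (295,55) in scene above base axis
for z in (.15,.2,.25,.3): print(z,proj(A,(b[0]+.04,b[1]+.02,z)),proj(B,(b[0]+.04,b[1]+.02,z)),onz(c0,(537,100),z))
print("red cap bottle",tri(A,(376,88),B,(168,160)), "flask top",tri(A,(343,118),c0,(572,196)))
```

```text
base L,R,front [array([0.843, 0.104]), array([0.893, 0.008]), array([0.829, 0.039])] side base [array([0.925, 0.09 ]), array([0.826, 0.036]), array([0.841, 0.094])]
0.15 [295.585  72.486] [ 98.751 195.174] [0.738 0.026 0.15 ]
0.2 [294.15   48.809] [ 93.163 167.883] [0.71  0.019 0.2  ]
0.25 [292.604  23.318] [ 87.299 139.251] [0.682 0.012 0.25 ]
0.3 [290.935  -4.203] [ 81.14  109.175] [0.654 0.004 0.3  ]
red cap bottle (array([ 0.869, -0.115,  0.163]), np.float64(0.0007984938157426387)) flask top (array([ 0.84 , -0.061,  0.097]), np.float64(0.0023917257036381707))
```

>>> jog_arm([
  [0, 0, 2, 0, 255],
  [0, 0, 4, 0, 255],
  [0, 0, 4, 0, 255],
  [0, 0, 4, 0, 255],
  [1.88, 4.14, 0, -0.0045, 255],
  [1.88, 4.14, 0, -0.0045, 255],
  [1.88, 4.14, 0, -0.0045, 255],
  [1.88, 4.14, 0, -0.0045, 255],
  [1.88, 4.14, 0, -0.0045, 255],
  [1.88, 4.14, 0, -0.0045, 255],
  [1.88, 4.14, 0, -0.0045, 255],
  [0, 0, 0, 0, 255],
  [0, 0, 0, 0, 255],
])

```text
t: 5.7
ee_pos: [0.6288, 0.068, 0.1869]
ee_rot: [-1.262, 1.118, -1.12]
wrist_force: [0.4, -0.0, -1.5]
finger_gap: 0.0492
```

```bash
cat > look.py <<'E'
from h import *
import sys
from scipy.spatial.transform import Rotation as R
n=sys.argv[1]
for v in sys.argv[2:]:
    c=camera(v); cv2.imwrite(f"pics/{n}_{v}.png",c["color"][:,:,::-1]); np.savez(f"{n}_{v}.npz",**c)
s=get_state();M=R.from_rotvec(s["ee_rot"]).as_matrix()
print("t",s["t"],"pos",np.round(s["ee_pos"],4),"jaw",round(np.arctan2(M[1,2],M[0,2]),3),"gap",round(s["finger_gap"],4),"F",np.round(s["wrist_force"],1),"down",M[:,1].round(3))
E
python3 look.py g wrist
```

```text
t 5.75 pos [0.6285 0.0662 0.1866] jaw 0.119 gap 0.0492 F [-0.6 -0.2 -0.9] down [ 0.001 -0.001 -1.   ]
```

View pics/g_wrist.png

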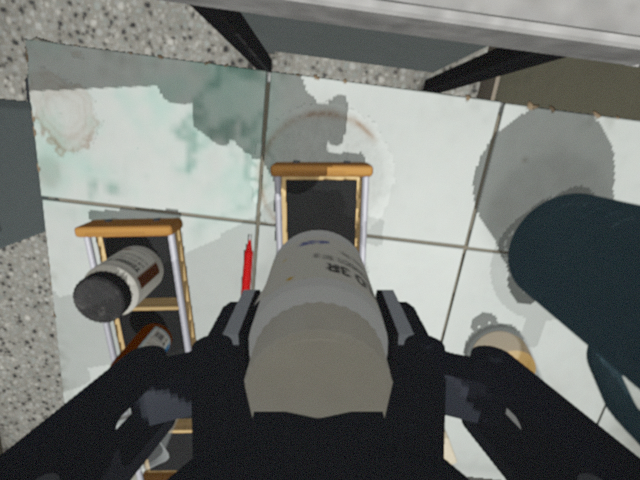

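>>> jog_arm([
  [0.1, 0, -4, 0, 255],
  [0.1, 0, -4, 0, 255],
  [0, 0, -4, 0, 255],
  [0, 0, -1.3, 0, 255],
  [0, 0, -0.4, 0, 255],
  [0, 0, 0, 0, 255],
  [0, 0, 0, 0, 255],
])

```text
t: 6.45
ee_pos: [0.6317, 0.0661, 0.0501]
ee_rot: [-1.261, 1.12, -1.123]
wrist_force: [0.4, -0.2, -0.7]
finger_gap: 0.0495
```

```bash
python3 look.py h wrist
```

```text
t 6.5 pos [0.6318 0.0663 0.0501] jaw 0.118 gap 0.0492 F [-0.2 -0.2 -1.4] down [ 0.003  0.    -1.   ]
```

View pics/h_wrist.png

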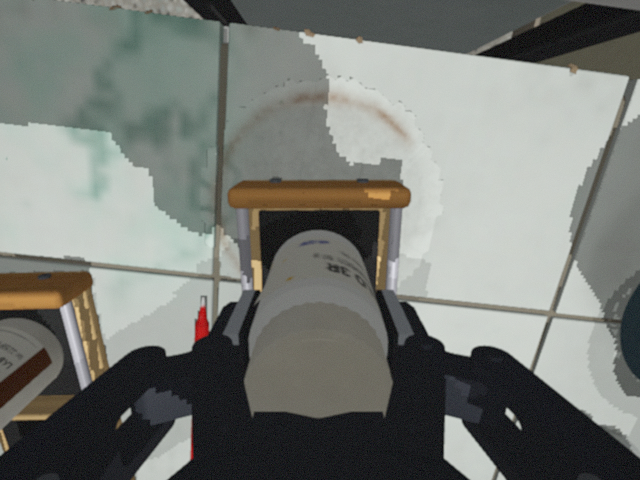

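>>> jog_arm([
  [0, 0, -0.15, 0, 255],
  [0, 0, -0.15, 0, 255],
  [0, 0, 0, 0, 255],
  [0, 0, 0, 0, 255],
])

```text
t: 6.9
ee_pos: [0.6316, 0.0666, 0.0478]
ee_rot: [-1.261, 1.119, -1.123]
wrist_force: [-5.3, -2.0, 19.0]
finger_gap: 0.0492
```

>>> jog_arm([
  [0, 0, 0.15, 0, 255],
  [0, 0, 0, 0, 60],
  [0, 0, 0, 0, 60],
  [0, 0, 0, 0, 60],
  [0, 0, 0, 0, 30],
  [0, 0, 0, 0, 30],
])

```text
t: 7.5
ee_pos: [0.6306, 0.0666, 0.0466]
ee_rot: [-1.263, 1.122, -1.121]
wrist_force: [-0.1, 0.7, 0.5]
finger_gap: 0.0753
```

```bash
python3 look.py i side scene wrist
```

```text
t 7.65 pos [0.6306 0.0666 0.0467] jaw 0.119 gap 0.0752 F [0.4 0.3 0. ] down [-0. -0. -1.]
```

View pics/i_side.png

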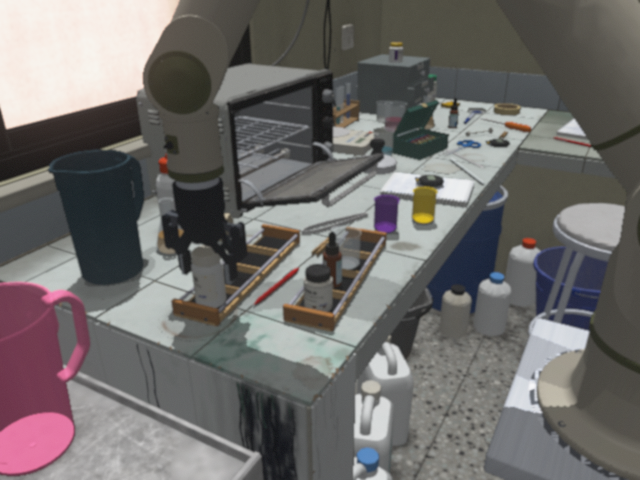

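View pics/i_wrist.png

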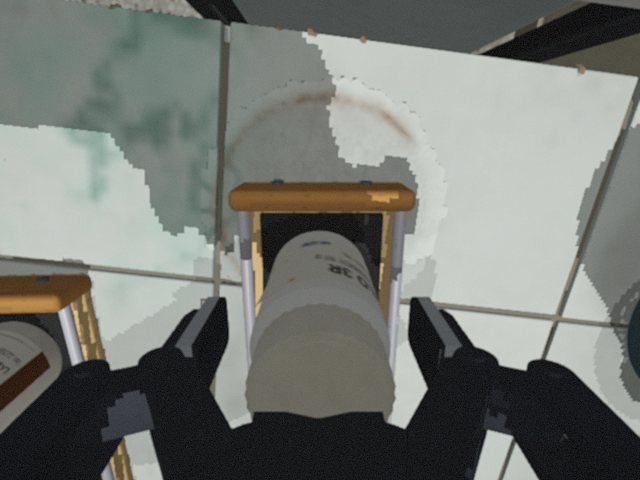

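The tall jar stands released in the left place of the empty rack: cap at (320,380) in the wrist view, clear of both fingers. Next is the beaker, with the jaws turned away from its spout.

>>> jog_arm([
  [0, 0, 4, 0, 30],
  [0, 0, 4, 0, 30],
  [0, 0, 4, 0, 30],
  [0, 0, 4, 0, 60],
  [-1.77, -2.7, 0, 0.104, 60],
  [-1.77, -2.7, 0, 0.104, 60],
  [-1.77, -2.7, 0, 0.104, 60],
  [-1.77, -2.7, 0, 0.104, 60],
  [-1.77, -2.7, 0, 0.104, 60],
  [-1.77, -2.7, 0, 0.104, 60],
  [-1.77, -2.7, 0, 0.104, 60],
  [-1.77, -2.7, 0, 0.104, 60],
  [0, 0, 0, 0, 60],
  [0, 0, 0, 0, 60],
])

```text
t: 9.05
ee_pos: [0.4888, -0.1501, 0.2069]
ee_rot: [-1.515, 0.488, -0.488]
wrist_force: [0.2, 0.3, 0.1]
finger_gap: 0.0653
```

```bash
python3 look.py j wrist scene
python3 - <<'E'
from h import *
c=dict(np.load("j_wrist.npz")); print(proj(c,(.489,-.149,.08)),proj(c,(.489,-.149,.011)))
E
```

```text
t 9.15 pos [ 0.4897 -0.1486  0.207 ] jaw 0.95 gap 0.0654 F [0.4 0.  0.4] down [ 0.001  0.    -1.   ]
[320.80222905 228.40245657] [320.20791362 209.16194654]
```

View pics/j_wrist.png

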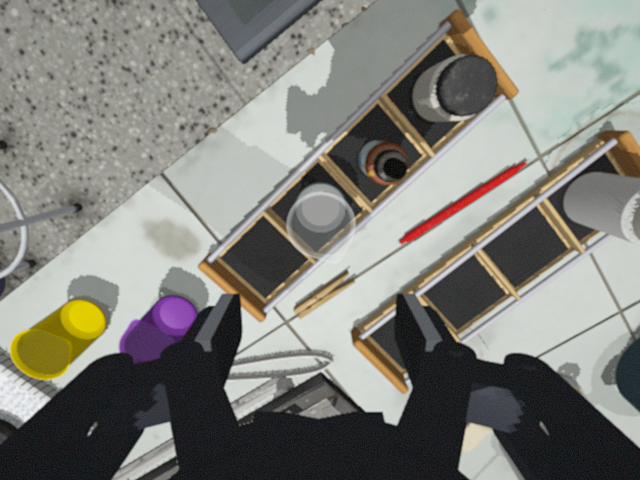

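Run:
```python
import cv2
a=cv2.imread("pics/j_wrist.png")[165:285,260:380]; cv2.imwrite("pics/j2.png",cv2.resize(a,None,fx=5,fy=5,interpolation=cv2.INTER_CUBIC))
```

```text
(no output)
```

View pics/j2.png

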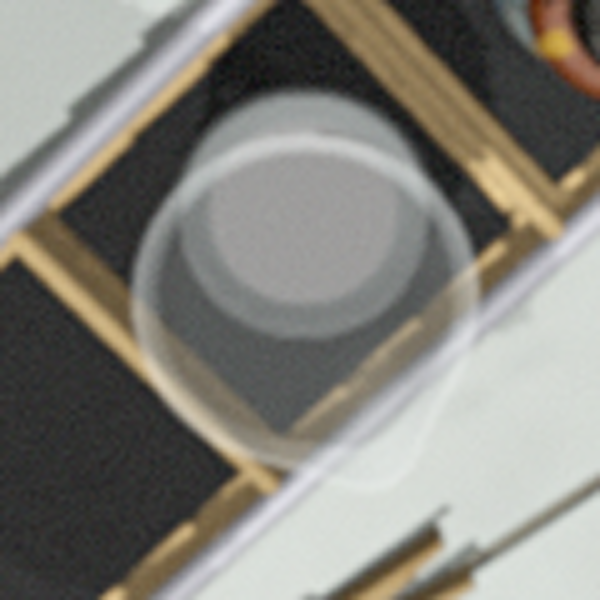

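The enlarged crop shows clear glass inside the rack, rim centre at (321,225), spout at (336,262) pointing down and about 75° off the jaw axis. It's neither purple nor yellow, so it is the right beaker. Descending to grip it lightly.

>>> jog_arm([
  [0, 0, -4, 0, 60],
  [0, 0, -4, 0, 60],
  [0, 0, -4, 0, 60],
  [0, 0, -4, 0, 60],
  [0, 0, -0.9, 0, 60],
  [0, 0, 0, 0, 60],
  [0, 0, 0, 0, 255],
  [0, 0, 0, 0, 255],
  [0, 0, 0, 0, 255],
  [0, 0, 0, 0, 255],
  [0, 0, 0, 0, 255],
], squeeze=25)

```text
t: 10.25
ee_pos: [0.4899, -0.1499, 0.0391]
ee_rot: [-1.516, 0.484, -0.488]
wrist_force: [-0.7, 0.0, 10.5]
finger_gap: 0.0513
```

```bash
python3 look.py k wrist
```

```text
t 10.3 pos [ 0.4898 -0.1499  0.0391] jaw 0.95 gap 0.0512 F [-1.8 -0.3 10.4] down [ 0.002 -0.001 -1.   ]
```

View pics/k_wrist.png

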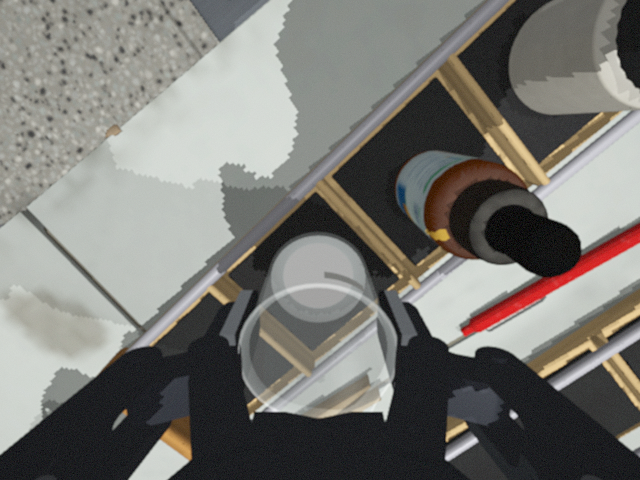

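>>> jog_arm([
  [0, 0, 1.5, 0, 255],
  [0, 0, 3.5, 0, 255],
  [0, 0, 4, 0, 255],
  [0, 0, 4, 0, 255],
  [2.5, 2.39, 0, 0, 255],
  [2.5, 2.39, 0, 0, 255],
  [2.5, 2.39, 0, 0, 255],
  [2.5, 2.39, 0, 0, 255],
  [2.5, 2.39, 0, 0, 255],
  [2.5, 2.39, 0, 0, 255],
  [0, 0, 0, 0, 255],
  [0, 0, 0, 0, 255],
])

```text
t: 11.5
ee_pos: [0.6388, -0.0056, 0.1679]
ee_rot: [-1.516, 0.485, -0.485]
wrist_force: [-0.0, -0.8, -1.2]
finger_gap: 0.051
```

```bash
python3 look.py l wrist
```

```text
t 11.55 pos [ 0.6383 -0.0066  0.1678] jaw 0.95 gap 0.0512 F [ 0.  -0.4 -0.3] down [-0.001 -0.001 -1.   ]
```

View pics/l_wrist.png

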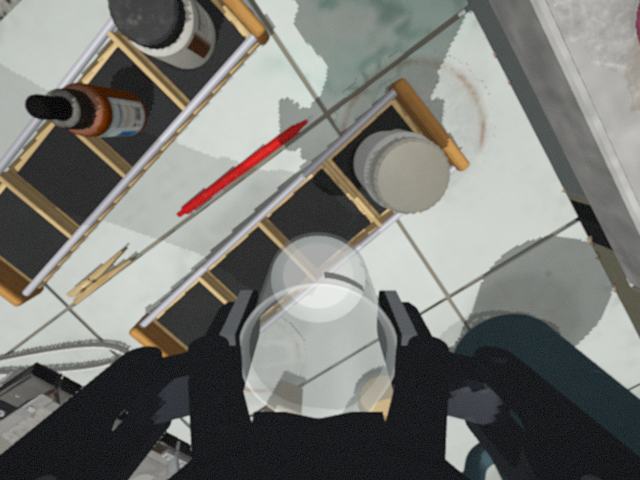

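>>> jog_arm([
  [0.05, 0, -4, 0, 255],
  [0.05, 0, -4, 0, 255],
  [0, 0, -3.5, 0, 255],
  [0, 0, -1, 0, 255],
  [0, 0, -0.25, 0, 255],
  [0, 0, 0, 0, 255],
  [0, 0, 0, 0, 255],
])

```text
t: 12.25
ee_pos: [0.6409, -0.0062, 0.0419]
ee_rot: [-1.515, 0.484, -0.488]
wrist_force: [0.4, -0.6, -0.2]
finger_gap: 0.0513
```

```bash
python3 look.py m wrist
```

```text
t 12.3 pos [ 0.6408 -0.0062  0.0419] jaw 0.95 gap 0.0512 F [-0.5 -0.2 -0.2] down [ 0.002  0.    -1.   ]
```

View pics/m_wrist.png

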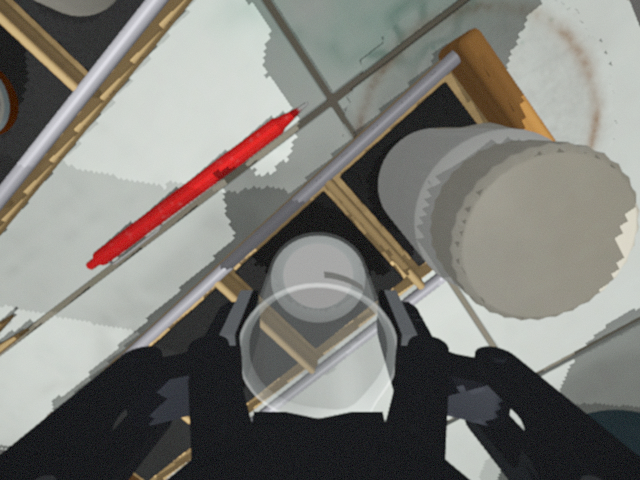

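The beaker sits between the dividers of the second place, its base at (320,275) over the mat. Lowering the last 2 mm.

>>> jog_arm([
  [0, 0, -0.1, 0, 255],
  [0, 0, -0.1, 0, 255],
  [0, 0, 0, 0, 255],
])

```text
t: 12.6
ee_pos: [0.6405, -0.0061, 0.0392]
ee_rot: [-1.516, 0.485, -0.487]
wrist_force: [-0.4, -0.9, 5.8]
finger_gap: 0.0511
```

>>> jog_arm([
  [0, 0, 0.05, 0, 255],
  [0, 0, 0, 0, 60],
  [0, 0, 0, 0, 60],
  [0, 0, 0, 0, 60],
  [0, 0, 0, 0, 60],
])

```text
t: 13.1
ee_pos: [0.64, -0.006, 0.0387]
ee_rot: [-1.516, 0.486, -0.486]
wrist_force: [-0.3, 0.3, 0.3]
finger_gap: 0.0652
```

```bash
python3 look.py n wrist
```

```text
t 13.15 pos [ 0.64   -0.0059  0.0387] jaw 0.951 gap 0.0654 F [ 0.2 -0.3 -0.6] down [-0.  0. -1.]
```

View pics/n_wrist.png

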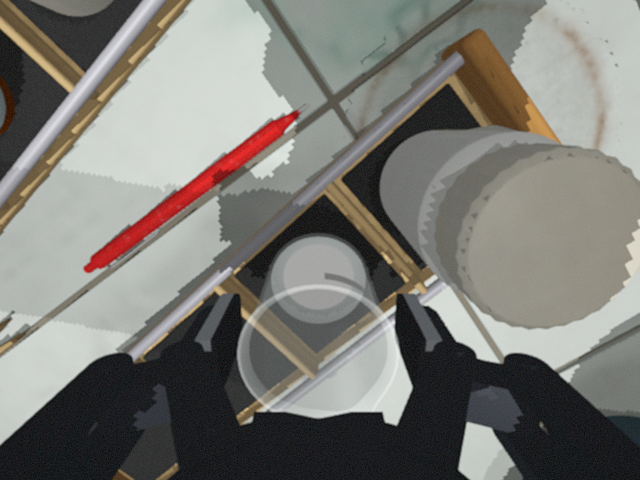

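>>> jog_arm([
  [0, 0, 2, 0, 60],
  [0, 0, 4, 0, 60],
  [0, 0, 4, 0, 60],
  [0, 0, 4, 0, 60],
  [0, 0, 2.5, 0, 60],
  [-1.99, -0.89, 0, -0.1, 60],
  [-1.99, -0.89, 0, -0.1, 60],
  [-1.99, -0.89, 0, -0.1, 60],
  [-1.99, -0.89, 0, -0.1, 60],
  [-1.99, -0.89, 0, -0.1, 60],
  [-1.99, -0.89, 0, -0.1, 60],
  [-1.99, -0.89, 0, -0.1, 60],
  [-1.99, -0.89, 0, -0.1, 60],
  [0, 0, 0, 0, 60],
  [0, 0, 0, 0, 60],
])

```text
t: 14.65
ee_pos: [0.4811, -0.0772, 0.2041]
ee_rot: [-1.277, 1.096, -1.097]
wrist_force: [0.1, 0.3, 0.1]
finger_gap: 0.0653
```

```bash
python3 look.py o wrist;  python3 - <<'E'
from h import *
c=dict(np.load("o_wrist.npz")); print(proj(c,(.481,-.077,.112)),proj(c,(.481,-.077,.072)))
E
```

```text
t 14.7 pos [ 0.4816 -0.0769  0.2041] jaw 0.152 gap 0.0655 F [ 0.5 -0.2 -0.7] down [ 0.001  0.    -1.   ]
[319.70996777 240.81279785] [319.40322069 225.607389  ]
```

View pics/o_wrist.png

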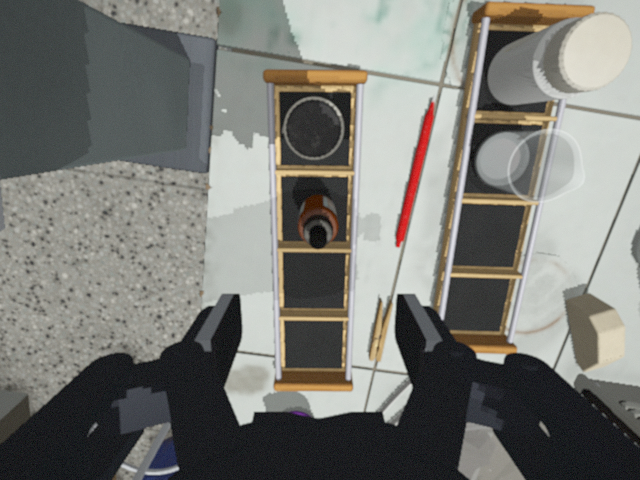

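The dropper is centred between the fingers: bulb at (318,237), about 2 mm from the prediction. Behind it, the tall jar and beaker stand in the two left places of the target rack. Descending.

>>> jog_arm([
  [0, 0.15, -4, 0, 60],
  [0, 0, -4, 0, 60],
  [0, 0, -4, 0, 60],
  [0, 0, -3.5, 0, 60],
  [0, 0, -0.3, 0, 60],
  [0, 0, 0, 0, 60],
  [0, 0, 0, 0, 255],
  [0, 0, 0, 0, 255],
  [0, 0, 0, 0, 255],
  [0, 0, 0, 0, 255],
  [0, 0, 0, 0, 255],
  [0, 0, 0, 0, 255],
], squeeze=25)

```text
t: 15.9
ee_pos: [0.4816, -0.076, 0.0473]
ee_rot: [-1.275, 1.096, -1.1]
wrist_force: [-1.0, 0.5, 7.1]
finger_gap: 0.0317
```

```bash
python3 look.py p wrist
```

```text
t 15.95 pos [ 0.4816 -0.076   0.0473] jaw 0.15 gap 0.0316 F [-1.5  0.9  7.9] down [ 0.003 -0.    -1.   ]
```

View pics/p_wrist.png

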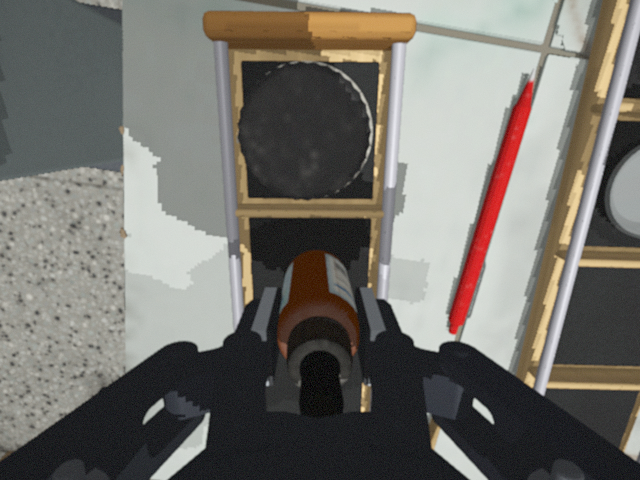

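>>> jog_arm([
  [0, 0, 1.5, 0, 255],
  [0, 0, 3.5, 0, 255],
  [0, 0, 4, 0, 255],
  [0, 0, 3, 0, 255],
  [3.32, -0.08, 0, -0.0066, 255],
  [3.32, -0.08, 0, -0.0066, 255],
  [3.32, -0.08, 0, -0.0066, 255],
  [3.32, -0.08, 0, -0.0066, 255],
  [3.32, -0.08, 0, -0.0066, 255],
  [0, 0, 0, 0, 255],
  [0, 0, 0, 0, 255],
])

```text
t: 17.05
ee_pos: [0.6466, -0.0798, 0.1662]
ee_rot: [-1.262, 1.122, -1.122]
wrist_force: [-0.2, 0.6, -1.4]
finger_gap: 0.0315
```

```bash
python3 look.py q wrist
```

```text
t 17.1 pos [ 0.6459 -0.0799  0.1662] jaw 0.117 gap 0.0317 F [-1.  -0.6 -0.8] down [-0.001 -0.    -1.   ]
```

View pics/q_wrist.png

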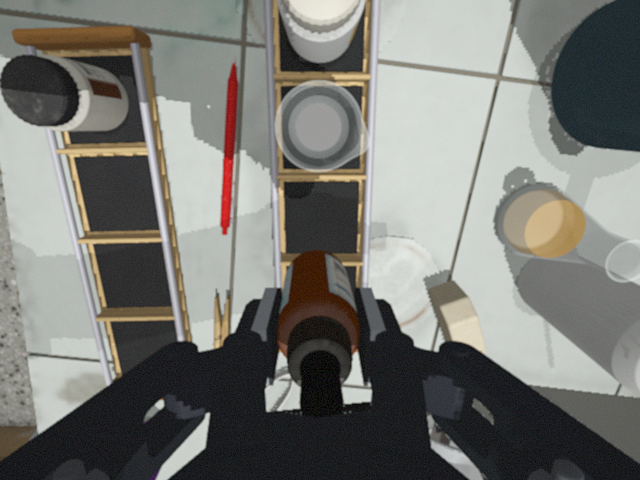

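>>> jog_arm([
  [0.08, 0, -4, 0, 255],
  [0.07, 0, -4, 0, 255],
  [0, 0, -3, 0, 255],
  [0, 0, -0.65, 0, 255],
  [0, 0, 0, 0, 255],
  [0, 0, 0, 0, 255],
])

```text
t: 17.7
ee_pos: [0.6483, -0.0798, 0.0506]
ee_rot: [-1.262, 1.121, -1.123]
wrist_force: [0.6, -0.0, 0.3]
finger_gap: 0.0313
```

```bash
python3 look.py r wrist
```

```text
t 17.75 pos [ 0.6486 -0.0798  0.0507] jaw 0.117 gap 0.0318 F [-0.4  0.1 -0.3] down [ 0.002 -0.    -1.   ]
```

View pics/r_wrist.png

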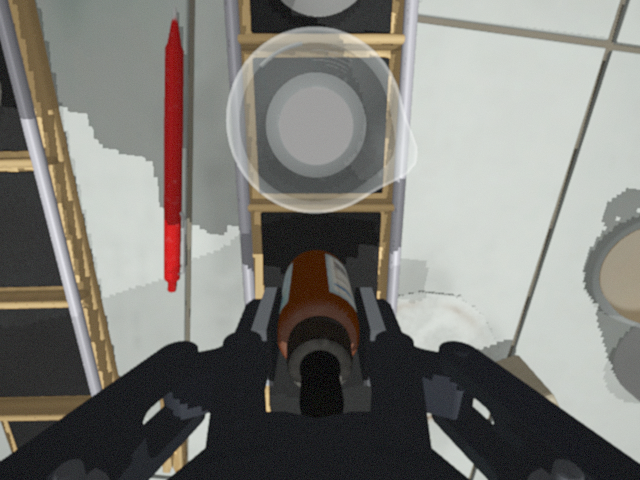

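The dropper is in the third place, its base at (318,265) over the mat. Lowering the last 3 mm in steps.

>>> jog_arm([
  [0, 0, -0.15, 0, 255],
  [0, 0, -0.1, 0, 255],
  [0, 0, 0, 0, 255],
])

```text
t: 18.05
ee_pos: [0.6486, -0.0798, 0.0475]
ee_rot: [-1.262, 1.122, -1.123]
wrist_force: [-0.6, -0.7, 4.4]
finger_gap: 0.0315
```

>>> jog_arm([
  [0, 0, 0.05, 0, 255],
  [0, 0, 0, 0, 90],
  [0, 0, 0, 0, 60],
  [0, 0, 0, 0, 60],
  [0, 0, 0, 0, 60],
])

```text
t: 18.55
ee_pos: [0.6483, -0.0797, 0.0472]
ee_rot: [-1.263, 1.122, -1.122]
wrist_force: [0.8, 1.0, 0.3]
finger_gap: 0.0651
```

```bash
python3 look.py s wrist
```

```text
t 18.6 pos [ 0.6483 -0.0797  0.0472] jaw 0.118 gap 0.0657 F [-0.2  0.5  0.2] down [-0. -0. -1.]
```

View pics/s_wrist.png

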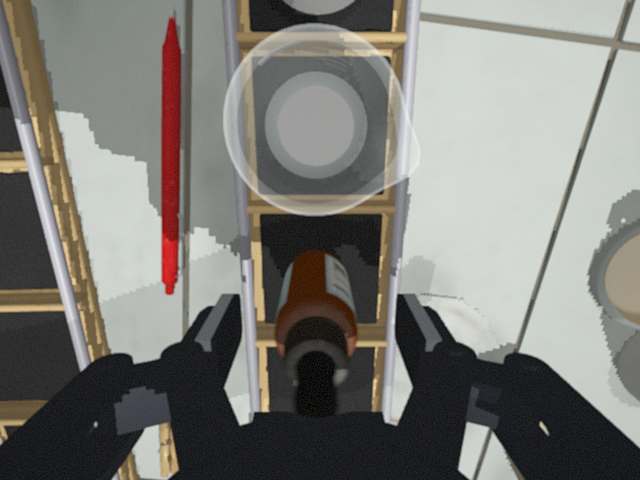

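>>> jog_arm([
  [0, 0, 2, 0, 60],
  [0, 0, 4, 0, 60],
  [0, 0, 4, 0, 60],
  [0, 0, 4, 0, 60],
  [0, 0, 1.5, 0, 60],
  [-3.02, 1.25, 0, 0.0055, 30],
  [-3.02, 1.25, 0, 0.0055, 30],
  [-3.02, 1.25, 0, 0.0055, 30],
  [-3.02, 1.25, 0, 0.0055, 30],
  [-3.02, 1.25, 0, 0.0055, 30],
  [-3.02, 1.25, 0, 0.0055, 30],
  [0, 0, 0, 0, 30],
  [0, 0, 0, 0, 30],
])

```text
t: 19.9
ee_pos: [0.4671, -0.0047, 0.2024]
ee_rot: [-1.277, 1.097, -1.098]
wrist_force: [0.1, -0.2, -0.1]
finger_gap: 0.0755
```

```bash
python3 look.py u wrist;  python3 - <<'E'
from h import *
c=dict(np.load("u_wrist.npz")); print(proj(c,(.467,-.0045,.08)))
E
```

```text
t 19.95 pos [ 0.4678 -0.0048  0.2023] jaw 0.15 gap 0.0754 F [ 0.1 -0.4 -0.3] down [ 0.001 -0.    -1.   ]
[319.5817278  229.00492351]
```

View pics/u_wrist.png

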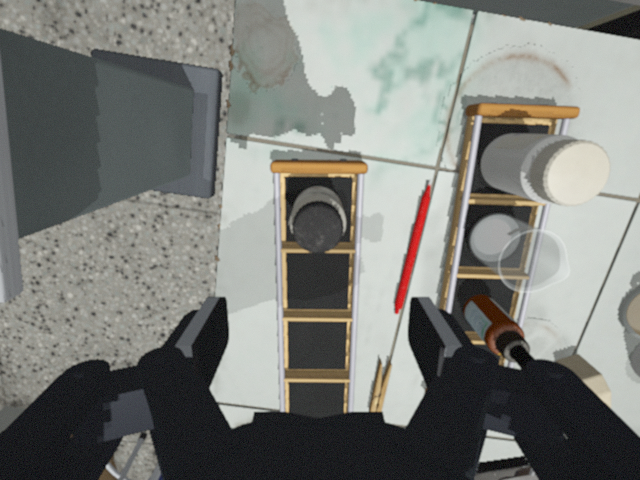

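The short jar is centred: black cap at (319,226), prediction (319.6,229). The other three stand in order in the target rack. Descending.

>>> jog_arm([
  [0, 0.1, -4, 0, 30],
  [0, 0, -4, 0, 30],
  [0, 0, -4, 0, 30],
  [0, 0, -4, 0, 30],
  [0, 0, -1.4, 0, 30],
  [0, 0, 0, 0, 30],
  [0, 0, 0, 0, 255],
  [0, 0, 0, 0, 255],
  [0, 0, 0, 0, 255],
  [0, 0, 0, 0, 255],
  [0, 0, 0, 0, 255],
  [0, 0, 0, 0, 255],
], squeeze=35)

```text
t: 21.15
ee_pos: [0.4679, -0.004, 0.0292]
ee_rot: [-1.275, 1.096, -1.099]
wrist_force: [1.4, -0.9, 8.3]
finger_gap: 0.0454
```

```bash
python3 look.py v wrist
```

```text
t 21.2 pos [ 0.4679 -0.004   0.0292] jaw 0.15 gap 0.0452 F [ 0.3 -0.8  8.3] down [ 0.002 -0.    -1.   ]
```

View pics/v_wrist.png

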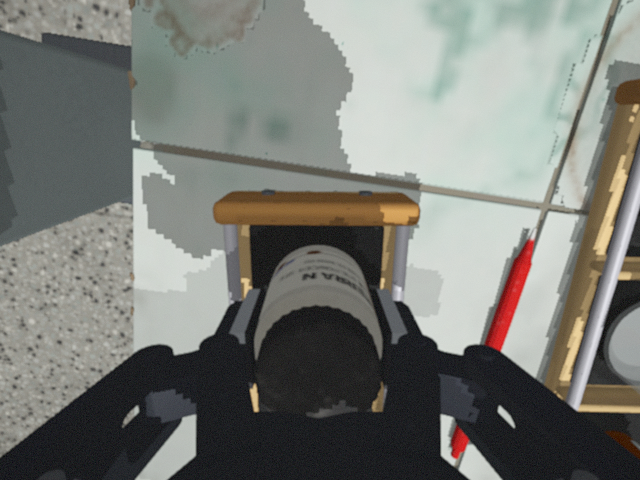

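>>> jog_arm([
  [0, 0, 1.5, 0, 255],
  [0, 0, 3.5, 0, 255],
  [0, 0, 4, 0, 255],
  [0, 0, 4, 0, 255],
  [0, 0, 1, 0, 255],
  [3.14, -2.49, 0, -0.0055, 255],
  [3.14, -2.49, 0, -0.0055, 255],
  [3.14, -2.49, 0, -0.0055, 255],
  [3.14, -2.49, 0, -0.0055, 255],
  [3.14, -2.49, 0, -0.0055, 255],
  [3.14, -2.49, 0, -0.0055, 255],
  [0, 0, 0, 0, 255],
  [0, 0, 0, 0, 255],
])

```text
t: 22.5
ee_pos: [0.6551, -0.1538, 0.1669]
ee_rot: [-1.263, 1.125, -1.122]
wrist_force: [-0.4, 0.1, -2.2]
finger_gap: 0.0451
```

```bash
python3 look.py w wrist scene
```

```text
t 22.6 pos [ 0.6545 -0.1523  0.1676] jaw 0.118 gap 0.0453 F [ 0.5  0.1 -1.7] down [-0.002  0.    -1.   ]
```

View pics/w_wrist.png

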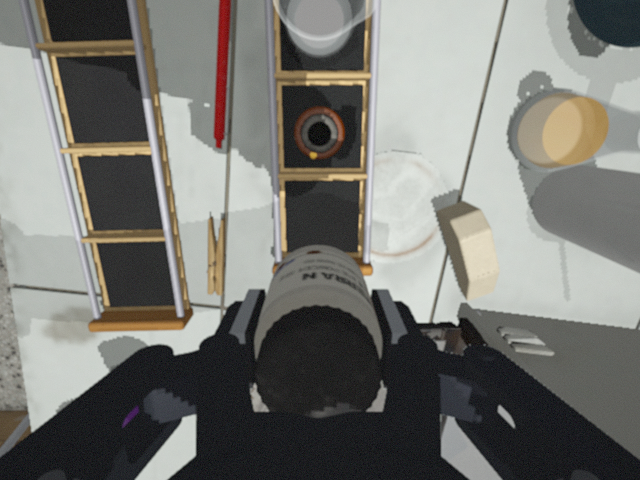

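View pics/w_scene.png

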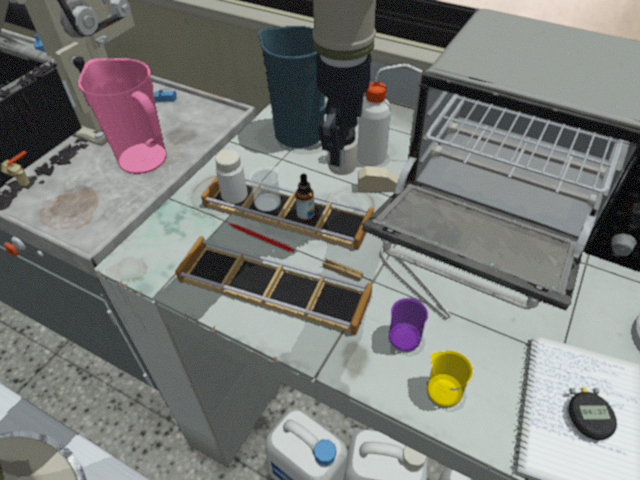

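The short jar hangs over the right place with its base in front of the end cheek; the oven door stays beyond the cheek, at least 2 cm from the gripper body. Descending in steps while watching the force.

>>> jog_arm([
  [0.07, 0, -3, 0, 255],
  [0.07, 0, -3, 0, 255],
  [0, 0, -3, 0, 255],
  [0, 0, -2, 0, 255],
  [0, 0, 0, 0, 255],
  [0, 0, 0, 0, 255],
])

```text
t: 23.2
ee_pos: [0.6567, -0.1522, 0.0588]
ee_rot: [-1.263, 1.122, -1.121]
wrist_force: [1.0, -0.8, -1.2]
finger_gap: 0.0452
```

```bash
python3 look.py x wrist
```

```text
t 23.25 pos [ 0.6573 -0.1525  0.0595] jaw 0.118 gap 0.045 F [-0.1 -0.2 -1.5] down [ 0.001 -0.    -1.   ]
```

View pics/x_wrist.png

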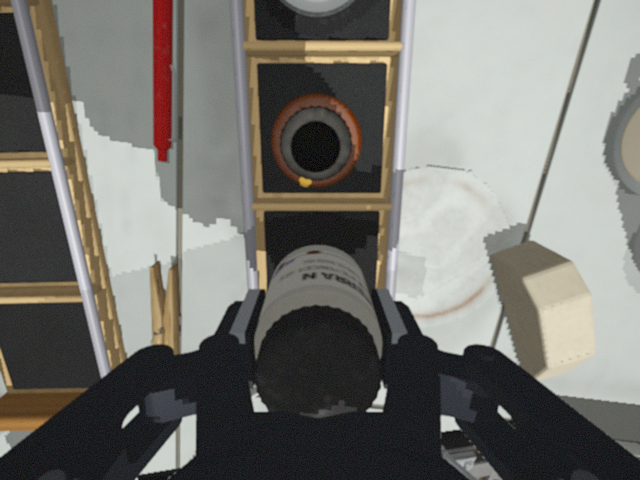

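>>> jog_arm([
  [0, 0, -2, 0, 255],
  [0, 0, -0.7, 0, 255],
  [0, 0, 0, 0, 255],
  [0, 0, 0, 0, 255],
])

```text
t: 23.65
ee_pos: [0.6573, -0.1531, 0.0322]
ee_rot: [-1.262, 1.121, -1.123]
wrist_force: [0.1, -0.3, -1.4]
finger_gap: 0.045
```

```bash
python3 look.py y wrist
```

```text
t 23.7 pos [ 0.6575 -0.1531  0.0323] jaw 0.117 gap 0.0453 F [ 0.1 -0.3 -1.3] down [ 0.001 -0.    -1.   ]
```

View pics/y_wrist.png

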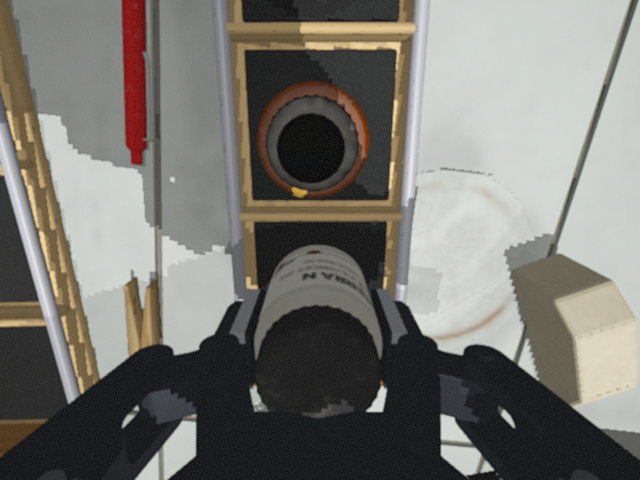

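>>> jog_arm([
  [0, 0, -0.15, 0, 255],
  [0, 0, -0.1, 0, 255],
  [0, 0, 0, 0, 255],
])

```text
t: 24.0
ee_pos: [0.6572, -0.1532, 0.0294]
ee_rot: [-1.262, 1.122, -1.123]
wrist_force: [-1.2, 0.4, 4.2]
finger_gap: 0.045
```

>>> jog_arm([
  [0, 0, 0.05, 0, 255],
  [0, 0, 0, 0, 60],
  [0, 0, 0, 0, 40],
  [0, 0, 0, 0, 40],
  [0, 0, 0, 0, 40],
  [0, 0, 2, 0, 40],
  [0, 0, 4, 0, 40],
  [0, 0, 4, 0, 40],
  [0, 0, 4, 0, 40],
  [0, 0, 4, 0, 40],
  [-2, 1.5, 2, 0, 40],
  [-2, 1.5, 2, 0, 40],
  [-2, 1.5, 2, 0, 40],
  [-2, 1.5, 2, 0, 40],
  [0, 0, 0, 0, 40],
  [0, 0, 0, 0, 40],
])

```text
t: 25.6
ee_pos: [0.5771, -0.0933, 0.2899]
ee_rot: [-1.262, 1.121, -1.123]
wrist_force: [-0.4, 0.1, -0.6]
finger_gap: 0.0721
```

```bash
python3 look.py z wrist scene side
python3 - <<'E'
import cv2
a=cv2.imread("pics/z_side.png")[185:335,165:395]; cv2.imwrite("pics/z2.png",cv2.resize(a,None,fx=3.4,fy=3.4,interpolation=cv2.INTER_CUBIC))
a=cv2.imread("pics/z_scene.png")[135:265,185:395]; cv2.imwrite("pics/z3.png",cv2.resize(a,None,fx=3.7,fy=3.7,interpolation=cv2.INTER_CUBIC))
E
```

```text
t 25.75 pos [ 0.5772 -0.0939  0.2883] jaw 0.117 gap 0.0723 F [ 0.1 -0.2 -0.6] down [-0.001  0.    -1.   ]
```

View pics/z_wrist.png

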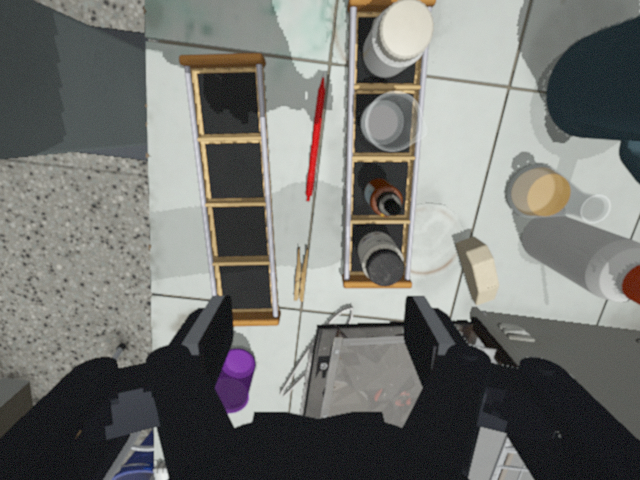

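View pics/z2.png

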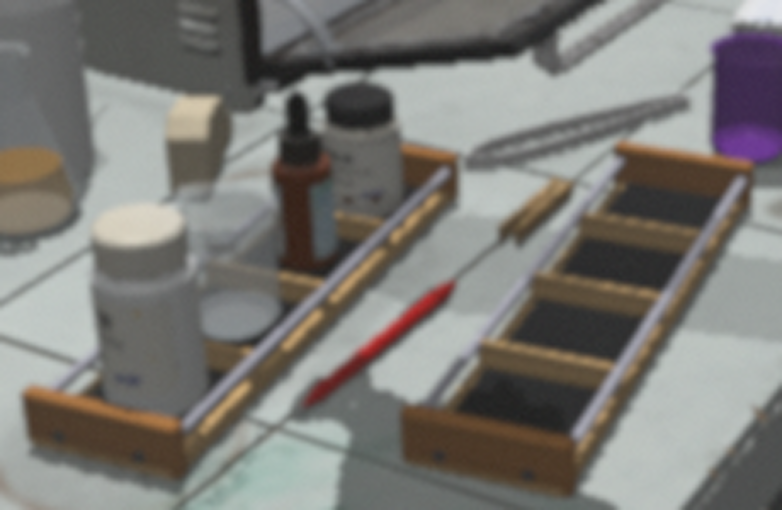

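View pics/z3.png

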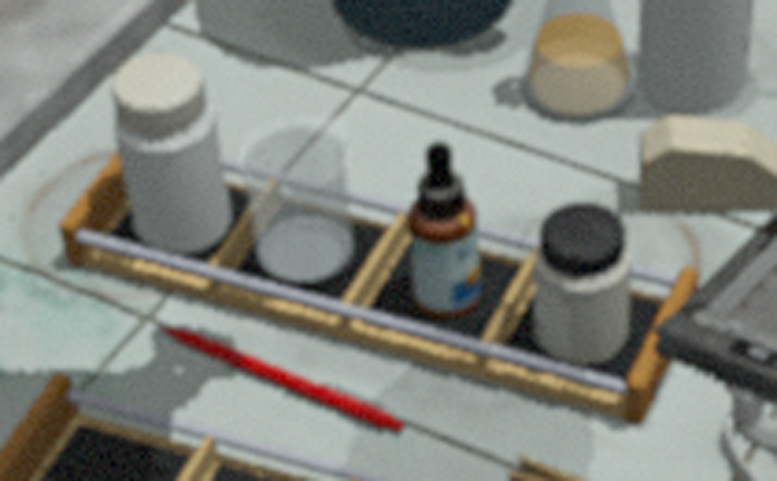

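All three views show the target rack reading, left to right, tall jar, beaker, dropper, short jar. All four are upright on their mats, the full rack is empty and the gripper is clear. One numerical check before handing in.

Run:
```python
from h import *
c=dict(np.load("z_wrist.npz"))
for n,p,z,t in [("tall",(404,30),.105,(.6304,.0667)),("beaker base",(385,122),.011,(.6393,-.0068)),("dropper",(392,204),.112,(.6478,-.0798)),("short",(383,267),.08,(.6563,-.1532))]:
    q=onz(c,p,z); print(n,(1000*q[:2]).round(1),"off mm",(1000*(q[:2]-t)).round(1))
from workcell import finish_job
print(finish_job())
```

```text
tall [627.8  64.2] off mm [-2.6 -2.5]
beaker base [641.4  -4.5] off mm [2.1 2.3]
dropper [642.2 -77.4] off mm [-5.6  2.4]
short [ 652.4 -151.2] off mm [-3.9  2. ]
the job is handed in; nothing more can be done
None
```

I moved all four items to the empty rack and handed the job in at about 26 s of the 106 s allowed. From the robot's left to right it now reads tall jar, clear beaker, dropper bottle, short jar, the reverse of the full rack. I left the purple and yellow beakers alone.

- **Final check:** all three cameras show the four items upright in their places, the full rack empty, and the gripper open about 0.29 m above the worktop, touching nothing.
- **Placement:** measured positions are 2–4 mm from the place centres for the two jars and the beaker. The dropper bottle's bulb reads about 6 mm off. That could be a small tilt or picking the wrong pixel for the bulb, since the side views show the bottle upright. I didn't check it further.
- **Forces:** the highest wrist force I read was about 20 N, when the tall jar touched its mat. I backed off before letting go. All the other readings were about 10 N or less.

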